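Put away the spare parts of the power-tool bench

TASK

Put away the five spare parts lying loose in front of the bins: stand the battery pack, the drill chuck and the hole saw (teeth up) upright on the floor of the empty front bay of the grey bin that already holds its own kind at the back. Thread the two loose ball bearings flat onto the wooden dowel, on top of the bearing that is already there, the larger one below and the smaller one on top. Set every part down rather than dropping it, and let go of it all in the end.

Things in the scene. Friction and masses are not known exactly. Their poses are not given: they have to be found in the camera images.
- battery: Loose black battery pack of a small drill, about 0.2 kg, standing on its foot, 72 (x) x 48 (y) x 26 mm high; on it a narrower stem 44 (x) x 34 (y) mm up to 78 mm, brass contacts on top. Origin: centre of the foot's underside, z up; x along the long side, within 0.6 rad of world x at the start. Grip the stem across y (34 mm), some 55 mm up.
- chuck: Loose steel drill chuck, about 0.35 kg, standing on its rear face (35 mm across), jaws up: straight body 43 mm across from 10 to 44 mm up (toothed ring 46 mm, only seen), then a cone to 63 mm, jaw tips to 68 mm. Origin: centre of its underside, z up.
- holesaw: Loose hole saw, about 0.13 kg: dark steel cup 51 mm across, 42 mm high, bright teeth round its open rim, standing on its closed back, teeth up. Origin: centre of its underside, z up.
- bearing_large: The larger loose ball bearing, lying flat: steel ring 62 mm outside, bore 30 mm, 16 mm thick, black shield between the races, about 0.2 kg. Origin: centre of its underside, on the bore's axis, z up.
- bearing_small: The smaller loose ball bearing, lying flat: steel ring 47 mm outside, bore 20 mm, 14 mm thick, black shield between the races, about 0.11 kg. Origin: centre of its underside, on the bore's axis, z up.
- battery_bin: Grey bin holding two battery packs, fixed, 200 (x) x 130 (y) x 70 mm, walls 4 mm. Origin: centre of underside, z up, +x to the back, yaw within 0.13 rad. A divider (x 8 to 12, 44 mm high) parts the empty front bay (x -96 to 8, y +/-61, middle x -44, floor 4 mm up) from the stock at the back (fixed, to 82 mm up). Front lip, towards the robot, 35 mm; sides rise from 34 mm to 70 mm at x -15.
- chuck_bin: Grey bin holding two drill chucks, fixed, 200 (x) x 130 (y) x 70 mm, walls 4 mm. Origin: centre of underside, z up, +x to the back, yaw within 0.13 rad. A divider (x 8 to 12, 44 mm high) parts the empty front bay (x -96 to 8, y +/-61, middle x -44, floor 4 mm up) from the stock at the back (fixed, to 72 mm up). Front lip, towards the robot, 35 mm; sides rise from 34 mm to 70 mm at x -15.
- holesaw_bin: Grey bin holding two hole saws, fixed, 200 (x) x 130 (y) x 70 mm, walls 4 mm. Origin: centre of underside, z up, +x to the back, yaw within 0.13 rad. A divider (x 8 to 12, 44 mm high) parts the empty front bay (x -96 to 8, y +/-61, middle x -44, floor 4 mm up) from the stock at the back (fixed, to 49 mm up). Front lip, towards the robot, 35 mm; sides rise from 34 mm to 70 mm at x -15.
- bearing_post: Plywood base 110 x 110 x 18 mm, fixed, with an upright 12 mm dowel in its middle, tip 84 mm above the base's underside (tapered over the top 9 mm). A fixed 72 mm bearing, 17 mm thick, lies round its foot: the next one rests on that with its underside 35 mm above the base's underside. Origin: centre of the base's underside, on the dowel's axis, z up.
Things that resemble listed ones, but are neither listed nor needed, are in the scene too. Leave any blue, green or orange look-alike of the battery alone.

How it is judged:
By the outcome, as a careful person would: the job done as asked, in the order asked, and still so for the second after the job is handed in, with the robot touching nothing.
It also fails if it takes over 128 s, if anything falls off the work surface, if the arm or the gripper's body presses on something with over 40 N, if the wrist force passes 120 N, or if a joint passes its speed limit or range.

ROBOT

A 7-joint arm with a two-finger parallel gripper is mounted at the origin on the work surface. World frame = base frame: x ahead of the robot, y to its left, z up, the work surface at z = 0. Lengths are in m, angles in rad, forces in N, time in s.
With the tool pointing down it reaches from about 0.425 to 0.925 m from the base axis. Payload 6.8 kg.
Tool frame: the origin (TCP) lies midway between the tips of the shut fingers; the grasp point (between the pads) lies 19 mm behind it; z points along the fingers, y is the line along which they close (so a half turn about z gives the same grasp; the last joint's range is limited). The gripper opens to 88 mm and grips with 3 to 60 N. Pads are 20 mm wide; open, the fingers measure 115 mm over their backs; the gripper's body (75 mm by 178 mm) begins 61 mm behind the grasp point.
Start: joints at [-1.303, 0.477, 0.022, 1.555, -0.011, 1.109, -0.083], TCP at [0.248, 0.628, 0.192] pointing down, gripper open.
Joint ranges: [-2.96, 2.96], [-0.34, 2.1], [-1.41, 1.46], [0.24, 2.44], [-1.37, 4.51], [0.17, 1.92], [-2.96, 2.96]. Speed limits (rad/s): [2.39, 2.39, 3.14, 3.14, 3.14, 3.14, 3.14].

INTERFACE

Orientations are given as a rotation vector (axis times angle).
In Python, from rig import ctrl gives the robot as it stands. The module is installed in compiled form; this text tells all that it offers. Calls block until the motion is done:
- ctrl.reach(position, orientation): joint-space move of the TCP to a pose.
- ctrl.move_linear(position, vel=0.15, rot=None): straight line of the TCP; rot=None keeps the orientation; vel is the mean speed in m/s.
- ctrl.set_joints(angles): joint-space move.
- ctrl.command_gripper(opening, grip_force=None): finger opening in m; grip_force is the grip in N (None keeps the last); returns when the fingers have stopped.
- ctrl.wait(seconds).
- ctrl.solve_ik(position, orientation): joint angles nearest the present ones, or None.
- ctrl.grab_frame(name): name is "scene" or "top"; returns a dict with "frame" (420x560x3 uint8, blue, green, red), "camera_matrix" (3x3 intrinsics, pixels), "xyz" and "orientation" of the camera in the world. Camera axes: x right, y down, z forward; pixel columns grow to the right and rows downward; lengths in m; the calibration is good to about 2 mm. A picture is of the moment at which its call begins. There is no depth.
A pose or a line that the arm cannot do raises ctrl.IKError and nothing moves.
- ctrl.sign_off(): hands the job in; it is judged then, once.
Readings, each from a call of its own:
- ctrl.current_clock(): time.
- ctrl.current_joint_positions(): joint angles.
- ctrl.current_joint_vel(): joint speeds.
- ctrl.current_joint_efforts(): joint torques, N m.
- ctrl.current_tcp_pos(): TCP position.
- ctrl.current_tcp_rot(): TCP orientation.
- ctrl.current_ft_force(): force on the tool from outside, world axes, zero at the start.
- ctrl.current_moment(): the same for the moment, N m.
- ctrl.current_grip_width(): finger opening in m.
- ctrl.current_grasp_force(): force on a finger pad.
Only numpy, scipy, OpenCV 4.12 (cv2) and the standard library are available. Lean on these libraries where they do the work, as an engineer would, in place of code of your own. Each camera call takes 0.05 s, during which the arm holds its last target. There are 200 camera calls.

## Working session

There is one attempt and no reset: what is moved stays moved. The work goes in short steps, each a Python script; the robot and the scene stay as the last script left them, time stands still between calls to the robot, and variables do not carry over. Pictures are saved under pics/ and viewed, at most 14 in all, crops included, and the job is handed in when it is done.

```bash
mkdir -p pics
python3 - <<'E'
from rig import ctrl
import cv2,pickle
d={}
for n in("scene","top"):
    f=ctrl.grab_frame(n); d[n]=f; cv2.imwrite(f"pics/{n}0.png",f["frame"]); print(n,f["camera_matrix"],f["xyz"],f["orientation"])
pickle.dump(d,open("f0.pkl","wb"))
print(ctrl.current_tcp_rot(),ctrl.current_clock())
E
```

```text
scene [[396.93010328   0.         280.72061535]
 [  0.         396.93010328 206.43086698]
 [  0.           0.           1.        ]] [ 1.09860438 -0.56040965  0.70743132] [-2.05911793 -1.08497254  0.50783398]
top [[480.12644934   0.         276.20505551]
 [  0.         480.12644934 210.84262462]
 [  0.           0.           1.        ]] [ 0.26331969 -0.11682809  1.09757732] [-2.15269133  2.10176313 -0.2114654 ]
[-5.86717759e-01 -3.08615845e+00  2.45052614e-03] 0.1
```

View pics/scene0.png

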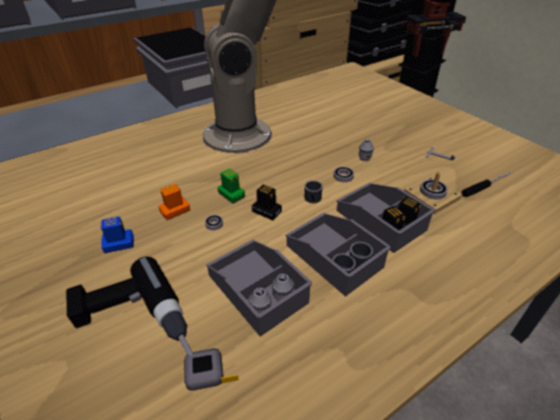

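View pics/top0.png

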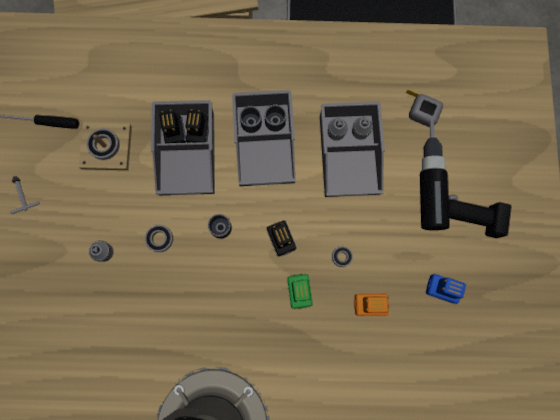

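```bash
cat > h.py <<'E'
import numpy as np,cv2,pickle
from scipy.spatial.transform import Rotation as R
def ray(f,p,z):
    d=R.from_rotvec(f["orientation"]).as_matrix()@np.linalg.solve(f["camera_matrix"],[p[0],p[1],1]); o=np.array(f["xyz"])
    return (o+d*(z-o[2])/d[2])[:2]
def proj(f,P):
    q=np.array(f["camera_matrix"])@(R.from_rotvec(f["orientation"]).as_matrix().T@(np.array(P)-f["xyz"])); return q[:2]/q[2]
def mask(f):
    b,g,r=[c.astype(int) for c in cv2.split(f["frame"])]
    return ((r-b<28)).astype(np.uint8)*255
E
python3 - <<'E'
from h import *
d=pickle.load(open("f0.pkl","rb"))
for n,(x0,y0,w,h) in dict(top=(70,80,320,190),scene=(190,130,280,200)).items():
    f=d[n]; m=mask(f); cs,_=cv2.findContours(m,cv2.RETR_EXTERNAL,cv2.CHAIN_APPROX_NONE)
    s=800/w; s=2.5 if n=="top" else 2.8
    im=cv2.resize(f["frame"],None,fx=s,fy=s,interpolation=cv2.INTER_CUBIC)
    for c in cs:
        a=cv2.contourArea(c)
        if a<100 or a>9000: continue
        (cx,cy),(u,v),t=cv2.minAreaRect(c); 
        if not(x0<cx<x0+w and y0<cy<y0+h): continue
        cv2.drawContours(im,[((c+.5)*s).astype(int)],-1,(0,255,255),1)
        e=cv2.fitEllipse(c)
        print(n,a,"rect",np.round([cx,cy,u,v,t],1),"ell",np.round(np.hstack(e),1), "xy0",np.round(ray(f,e[0],0.01),3))
        if a>2000: print(cv2.approxPolyDP(cv2.convexHull(c),4,True).reshape(-1,2).tolist())
    cv2.imwrite(f"pics/{n}1.png",im[int(y0*s):int((y0+h)*s),int(x0*s):int((x0+w)*s)])
E
```

```text
top 323.0 rect [342. 256.  20.  20.  90.] ell [341.9 256.2  20.2  20.5  69.2] xy0 [ 0.369 -0.277]
top 377.5 rect [100.5 251.   20.   23.   90. ] ell [100.5 251.   20.4  23.7  96.5] xy0 [0.368 0.269]
top 576.5 rect [158.5 238.   26.   27.   90. ] ell [158.5 238.1  26.7  27.6  82.1] xy0 [0.401 0.141]
top 634.0 rect [281.2 237.9  33.1  21.5  68.2] ell [281.1 238.1  23.3  37.2 156.9] xy0 [ 0.407 -0.138]
top 423.0 rect [219.5 225.5  24.   22.6  45. ] ell [219.3 225.7  22.1  24.5 152.2] xy0 [0.432 0.004]
top 773.5 rect [102.8 143.8  31.8  31.1  45. ] ell [102.6 143.5  30.6  32.3 101. ] xy0 [0.622 0.287]
top 5560.5 rect [352.4 148.6  93.6  63.3  87.6] ell [351.9 148.3  69.1 110.7 178.2] xy0 [ 0.626 -0.301]
[[379, 102], [382, 193], [325, 196], [321, 105]]
top 5603.0 rect [182.2 147.4  94.6  62.5  89.3] ell [182.7 146.8  69.3 111.3 177.6] xy0 [0.618 0.099]
[[209, 100], [214, 192], [156, 194], [152, 103]]
top 5371.0 rect [264.  137.5  93.8  60.5  86.6] ell [263.9 136.8  66.5 112.1 176.3] xy0 [ 0.648 -0.092]
[[289, 90], [294, 182], [239, 185], [232, 94]]
top 7925.0 rect [379.  85. 170. 360.  90
[... 492 characters left out ...]
scene 8818.5 rect [362.5 229.7  84.2 139.2  53.1] ell [358.2 235.8  82.7 149.   61.1] xy0 [ 0.621 -0.004]
[[434, 209], [426, 230], [345, 295], [287, 245], [288, 233], [368, 183], [399, 188]]
scene 298.5 rect [313.  191.5  21.   16.   90. ] ell [312.8 191.1  17.2  22.7   3.5] xy0 [0.414 0.014]
scene 327.5 rect [433.4 189.   26.6  18.7  18.4] ell [433.2 189.   17.8  27.  103.6] xy0 [0.602 0.302]
scene 473.0 rect [229.2 186.4  32.5  23.4  69.4] ell [230.5 187.3  22.1  31.2 155.1] xy0 [ 0.265 -0.17 ]
scene 222.5 rect [343.5 174.   14.   19.   90. ] ell [343.3 173.9  14.3  19.9  94.8] xy0 [0.4  0.14]
scene 212.5 rect [366. 150.  20.  14.  90.] ell [365.6 150.   13.2  20.9  10.1] xy0 [0.34  0.288]
```

View pics/top1.png

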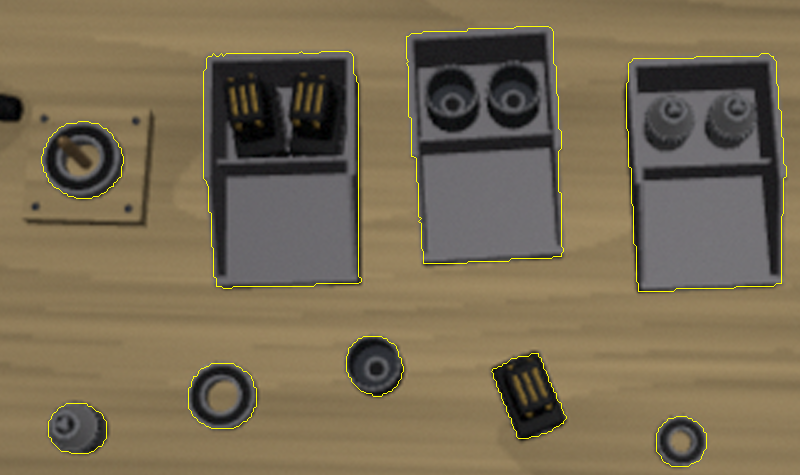

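View pics/scene1.png

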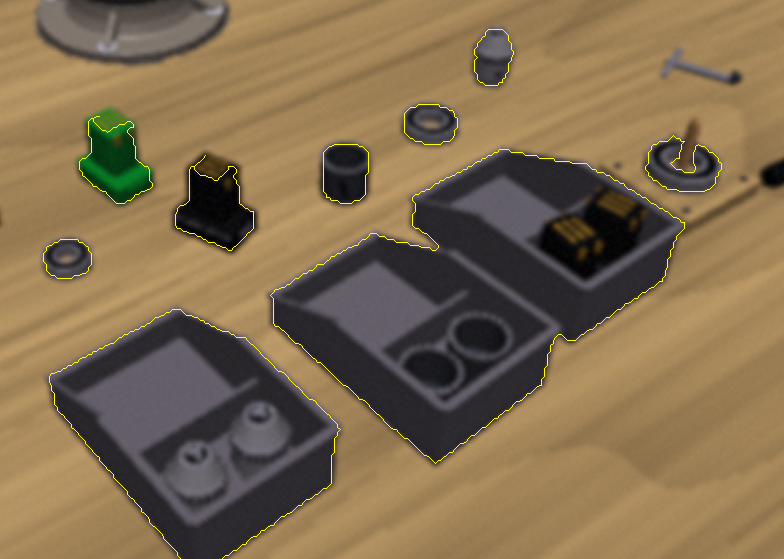

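Run:
```python
from h import *
d=pickle.load(open("f0.pkl","rb")); T,S=d["top"],d["scene"]
def tri(a,b):
    A=[];B=[]
    for f,p in((T,a),(S,b)):
        u=R.from_rotvec(f["orientation"]).as_matrix()@np.linalg.solve(f["camera_matrix"],[*p,1]);u/=np.linalg.norm(u);M=np.eye(3)-np.outer(u,u);A.append(M);B.append(M@f["xyz"])
    return np.linalg.lstsq(np.vstack(A),np.hstack(B),rcond=None)[0]
for n,a,b,z in [("small",(341.9,256.2),(213.5,222),.007),("large",(158.5,238.1),(343.3,173.9),.008),("saw",(219.4,225.6),(313,191.5),.021),("chuck",(100.5,251),(366,150),.03),("fixed",(102.7,143.7),(433.3,189),.0265)]:
    print(n,tri(a,b).round(4),ray(T,a,z).round(4),ray(S,b,z).round(4))
print("tip",ray(T,(94.8,135.6),.082), "base",np.mean([ray(T,(70+x/2.5,80+y/2.5),.018) for x,y in((38,104),(152,110),(146,222),(26,217))],0))
c=ray(T,(281.2,237.9),.013);a=np.radians(68.2);e=ray(T,(281.2-10*np.cos(a),237.9-10*np.sin(a)),.013)-c
print("bat",c,np.arctan2(e[1],e[0]))
hs=np.float32([[100,65],[-100,-65]])
for n,p,q,s in[("batbin",(152,103),(214,192),1),("chuckbin",(379,102),(325,196),-1),("sawbinA",(232,94),(294,182),1),("sawbinB",(289,90),(239,185),-1)]:
    P,Q=ray(T,p,.07),ray(T,q,0);v=P-Q;y=np.arctan2(v[1],v[0])-s*np.arctan2(130,200)
    c=(P+Q)/2; print(n,"c",c.round(4),"yaw",y.round(3),"len",np.linalg.norm(v),"(.2385) bay",(c-.044*np.array([np.cos(y),np.sin(y)])).round(4))
```

```text
small [ 0.3693 -0.2776  0.0088] [ 0.3696 -0.2775] [ 0.3671 -0.2773]
large [0.4003 0.1403 0.0104] [0.4008 0.1411] [0.3978 0.1424]
saw [0.4301 0.0016 0.0245] [0.431  0.0024] [0.4265 0.004 ]
chuck [0.3659 0.2612 0.0331] [0.3661 0.2621] [0.3626 0.2651]
fixed [0.615  0.2801 0.0285] [0.6157 0.2809] [0.6135 0.2823]
tip [0.61568439 0.27937838] base [0.61536046 0.27560031]
bat [ 0.40740732 -0.13836709] 0.39942653658767896
batbin c [0.6071 0.0916] yaw 0.07 len 0.23460830938604463 (.2385) bay [0.5632 0.0885]
chuckbin c [ 0.6141 -0.2966] yaw 0.07 len 0.23687424051347383 (.2385) bay [ 0.5702 -0.2997]
sawbinA c [ 0.6351 -0.0921] yaw 0.097 len 0.23705639121493394 (.2385) bay [ 0.5913 -0.0963]
sawbinB c [ 0.6365 -0.0924] yaw 0.089 len 0.23697424815483156 (.2385) bay [ 0.5927 -0.0963]
```

```bash
cat > r.py <<'E'
import numpy as np
from rig import ctrl
from scipy.spatial.transform import Rotation as R
ZT=.20
def rot(psi): return (R.from_euler('z',psi)*R.from_euler('x',np.pi)).as_rotvec()
def go(x,y,z,psi,vel=.3):
    try: ctrl.move_linear([x,y,z],vel=vel,rot=rot(psi))
    except ctrl.IKError: print("line->reach",x,y); ctrl.reach([x,y,z],rot(psi))
def pick(x,y,psi,zt,force=30,first=False):
    if first: ctrl.reach([x,y,ZT],rot(psi))
    else: go(x,y,ZT,psi)
    ctrl.command_gripper(.088)
    go(x,y,zt+.03,psi); go(x,y,zt,psi,.08)
    ctrl.command_gripper(0,grip_force=force)
    print("grip",ctrl.current_grip_width(),ctrl.current_grasp_force())
    go(x,y,zt+.02,psi,.1); go(x,y,ZT,psi)
    print("lifted",ctrl.current_grip_width(),ctrl.current_ft_force(),ctrl.current_clock())
def place(x,y,psi,zt,floor,w,via=None,look=None):
    for v in via or []: go(*v,ZT,psi)
    go(x,y,ZT,psi); go(x,y,zt+floor+.02,psi,.25); go(x,y,zt+floor+.003,psi,.06)
    f0=ctrl.current_ft_force()[2]
    for i in range(7):
        go(x,y,zt+floor+.002-.001*i,psi,.02); df=ctrl.current_ft_force()[2]-f0
        if df>2.5: break
    print("down",i,df,ctrl.current_grip_width())
    ctrl.command_gripper(w+.016)
    go(x,y,zt+floor+.05,psi,.2); go(x,y,ZT,psi)
    print("pos",ctrl.current_clock())
E
python3 - <<'E'
from r import *
for n,x,y,z,p in[("bat",.407,-.138,.036,.40),("batp",.563,.0885,.04,.07),("ch",.366,.262,.008,0),("chp",.570,-.30,.012,.07),("saw",.4305,.002,.006,0),("sawp",.592,-.096,.01,.093),("L",.4005,.1405,.0015,0),("post",.615,.28,.036,0),("S",.3693,-.2776,.0015,0)]:
  for k in(-np.pi/2,0,np.pi/2,np.pi):
    o=[]
    for zz in(z,.2):
      q=ctrl.solve_ik([x,y,zz],rot(p+k)); o.append(None if q is None else np.round(q,2).tolist())
    print(n,round(k,2),o)
E
```

```text
bat -1.57 [[-0.74, 0.75, 1.27, 2.3, -1.01, 0.88, -1.51], [-0.82, 0.04, 1.06, 2.15, -0.04, 0.98, -2.48]]
bat 0 [[-0.46, 0.43, 0.79, 2.29, -0.54, 0.61, -0.44], [-0.98, 0.04, 1.23, 2.15, -0.05, 0.98, -0.89]]
bat 1.57 [[-0.5, 0.45, 0.84, 2.29, -0.59, 0.62, 1.19], [-0.75, 0.03, 0.98, 2.14, -0.03, 0.98, 0.65]]
bat 3.14 [[-0.27, 0.36, 0.54, 2.28, -0.34, 0.57, 2.5], [-0.66, 0.03, 0.89, 2.14, -0.03, 0.98, 2.21]]
batp -1.57 [[-0.13, 0.5, -0.17, 1.92, 0.12, 0.73, 2.84], [-0.27, 0.3, 0.01, 1.8, -0.0, 1.04, 2.95]]
batp 0 [[-0.72, 0.57, 0.61, 1.96, -0.47, 0.75, -1.33], [-0.87, 0.37, 0.78, 1.84, -0.3, 1.05, -1.47]]
batp 1.57 [[-0.62, 0.54, 0.46, 1.96, -0.35, 0.72, 0.12], [-0.71, 0.33, 0.56, 1.83, -0.2, 1.04, -0.0]]
batp 3.14 [[-0.4, 0.5, 0.17, 1.94, -0.12, 0.71, 1.49], [-0.51, 0.3, 0.31, 1.82, -0.1, 1.03, 1.48]]
ch -1.57 [[-0.53, 0.42, -0.27, 2.21, 0.22, 0.54, 2.18], [-0.61, 0.1, -0.17, 2.05, 0.02, 0.99, 2.36]]
ch 0 [[-1.21, 0.46, 0.55, 2.25, -0.47, 0.54, -1.86], [-1.35, 0.09, 0.64, 2.09, -0.06, 0.98, -2.25]]
ch 1.57 [[-1.0, 0.42, 0.29, 2.24, -0.24, 0.51, -0.52], [-1.11, 0.09, 0.38, 2.08, -0.04, 0.
[... 1828 characters left out ...]
post 0 [[-0.93, 0.73, 0.61, 1.7, -0.51, 0.88, -1.67], [-0.99, 0.55, 0.7, 1.58, -0.38, 1.15, -1.77]]
post 1.57 [[-0.75, 0.67, 0.34, 1.69, -0.28, 0.83, -0.29], [-0.81, 0.5, 0.41, 1.57, -0.21, 1.12, -0.34]]
post 3.14 [[-0.56, 0.64, 0.06, 1.67, -0.05, 0.83, 1.09], [-0.6, 0.47, 0.11, 1.55, -0.06, 1.12, 1.1]]
S -1.57 [[-0.36, 0.93, 1.26, 2.25, -1.19, 0.97, -1.48], [-0.6, 0.28, 1.33, 2.09, -0.32, 1.01, -2.24]]
S 0 [[-0.27, 0.73, 1.05, 2.24, -1.0, 0.76, -0.09], [-0.26, 0.13, 0.85, 2.08, -0.12, 0.98, -0.92]]
S 1.57 [[-0.0, 0.52, 0.64, 2.23, -0.59, 0.56, 1.08], [-0.26, 0.13, 0.85, 2.08, -0.12, 0.98, 0.65]]
S 3.14 [[0.0, 0.51, 0.63, 2.23, -0.58, 0.56, 2.65], [0.68, 0.13, -0.18, 2.03, 0.03, 0.99, 2.05]]
```

Run:
```python
from r import *
pick(.407,-.138,.40,.036,first=True)
place(.563,.0885,.07,.036,.004,.034)
import cv2
for n in("top","scene"): cv2.imwrite(f"pics/{n}2.png",ctrl.grab_frame(n)["frame"])
print(ctrl.current_joint_positions())
```

```text
grip 0.03403787182522682 29.989749491214752
lifted 0.03361887889532042 [ 0.23623904  0.42501914 -2.46395856] 6.4417
down 3 13.186381767663827 0.033773374886374136
pos 11.0583
[-1.06484     0.49248912  1.09928256  1.85320099 -0.49044659  1.10469197
 -1.2822425 ]
```

View pics/scene2.png

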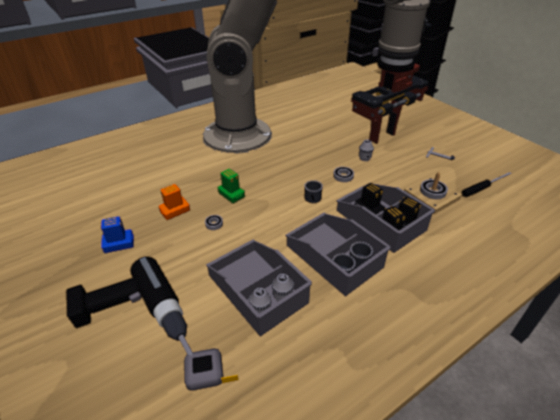

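The battery stands upright in the front bay of its bin, around (372,198), and the arm is clear. Next are the chuck and the hole saw.

Run:
```python
from r import *
pick(.366,.262,0,.008)
place(.570,-.30,.07,.008,.004,.043,via=[(.48,.15)])
pick(.4305,.002,0,.006,force=25)
place(.592,-.096,.093,.006,.004,.051)
import cv2
for n in("top","scene"): cv2.imwrite(f"pics/{n}3.png",ctrl.grab_frame(n)["frame"])
print(ctrl.current_joint_positions())
```

```text
grip 0.04152095195598525 29.99799053039169
lifted 0.04197744464826965 [-0.15843674 -0.19568059 -3.78706265] 16.2
down 3 9.265871040977359 0.041351335057987354
pos 22.425
grip 0.04920345414698873 25.00056519638747
lifted 0.04932522238807902 [-0.0412599  -0.02261127 -1.74311454] 29.375
down 3 12.765720355286636 0.04910967983141618
pos 35.05
[-0.65037278  0.50757771  0.9910238   1.78129162 -0.46932245  1.11487777
 -0.97905339]
```

View pics/scene3.png

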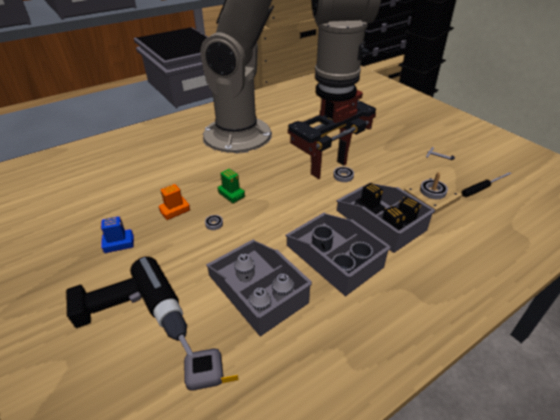

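The chuck at (245,266) and the hole saw at (322,236) both stand in their front bays. Next is the large bearing onto the dowel.

```bash
cat > b.py <<'E'
from r import *
def thread(x,y,psi,zt,floor,w):
    go(x,y,ZT,psi); go(x,y,zt+.088,psi,.25)
    f0=np.array(ctrl.current_ft_force())
    for h in np.arange(.084,floor+.004,-.004):
        go(x,y,zt+h,psi,.06); df=np.array(ctrl.current_ft_force())-f0
        if np.linalg.norm(df)>4: print("contact",h,df); return False
    place(x,y,psi,zt,floor,w) if False else None
    for i in range(9):
        go(x,y,zt+floor+.004-.001*i,psi,.02); df=np.array(ctrl.current_ft_force())-f0
        if df[2]>2.5: break
    print("down",i,df,ctrl.current_grip_width())
    ctrl.command_gripper(w+.016)
    go(x,y,ZT,psi,.2); print(ctrl.current_clock()); return True
E
sed -i '/if False else/d' b.py
python3 - <<'E'
from b import *
pick(.4005,.1405,0,.0015)
if thread(.615,.280,0,.0015,.035,.062): go(.50,.1,ZT,0)
import cv2,pickle
d={n:ctrl.grab_frame(n) for n in("top","scene")}; pickle.dump(d,open("f4.pkl","wb"))
a=cv2.resize(d["top"]["frame"][100:190,60:150],(400,400),interpolation=cv2.INTER_CUBIC);b=cv2.resize(d["scene"]["frame"][150:220,400:470],(400,400),interpolation=cv2.INTER_CUBIC)
cv2.imwrite("pics/post4.png",cv2.hconcat([a,b]))
E
```

```text
grip 0.0004733696767820372 0.0
lifted 0.0006164959293916499 [-0.56007876 -0.49647612 -0.44127384] 44.2583
contact 0.05199999999999998 [1.30877749 1.05271573 3.70787645]
```

View pics/post4.png

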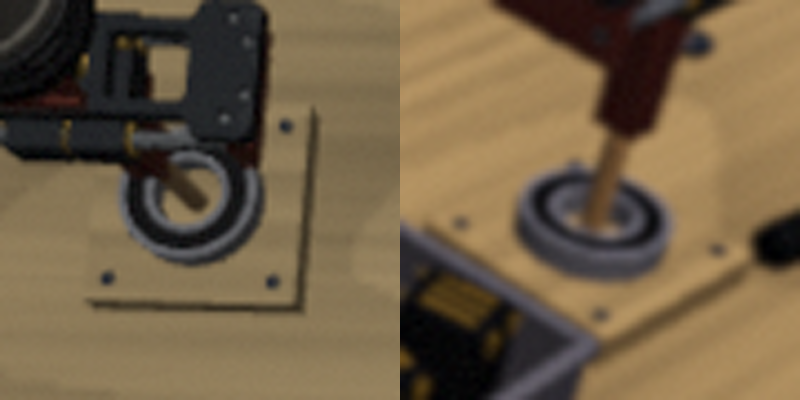

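The fingers shut to 0, so they missed the large bearing. I should have checked the width before going on. I'll lift straight up and look.

Run:
```python
from b import *
from h import *
print(ctrl.current_tcp_pos(),ctrl.current_ft_force(),ctrl.current_clock())
go(.615,.28,ZT,0,.2); go(.55,.0,ZT,0); ctrl.command_gripper(.088)
d={n:ctrl.grab_frame(n) for n in("top","scene")}; pickle.dump(d,open("f5.pkl","wb"))
a=cv2.resize(d["top"]["frame"][100:280,60:240],(400,400),interpolation=cv2.INTER_CUBIC);b=cv2.resize(d["scene"]["frame"][110:250,330:470],(400,400),interpolation=cv2.INTER_CUBIC)
cv2.imwrite("pics/post5.png",cv2.hconcat([a,b]))
f=d["top"];cs,_=cv2.findContours(mask(f),cv2.RETR_EXTERNAL,cv2.CHAIN_APPROX_NONE)
for c in cs:
    if 200<cv2.contourArea(c)<1000: e=cv2.fitEllipse(c); print(np.round(np.hstack(e),1),ray(f,e[0],.008))
```

```text
[0.61567984 0.2800776  0.05403152] [-0.06107364  0.21133888  3.87385682] 51.175
[299.5 290.9  24.3  38.6 171.7] [ 0.2895859  -0.18185185]
[445.3 288.2  25.4  43.2 106.5] [ 0.30296289 -0.51027508]
[341.9 256.2  20.2  20.4  69.3] [ 0.36949663 -0.27730671]
[158.5 238.   26.7  27.5  84.4] [0.40092945 0.14107452]
[28.2  5.8 12.8 72.8 90.9] [0.97599968 0.50521469]
```

View pics/post5.png

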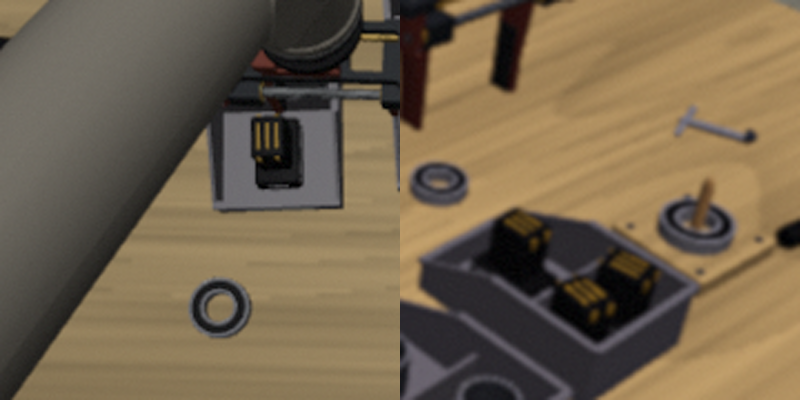

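Run:
```python
from h import *
d=pickle.load(open("f5.pkl","rb"));f=d["scene"]
for p in((334.2+0,153.7),(366.8+0,141)):
    for z in(.17,.2,.215,.23,.245): print(p,z,ray(f,p,z).round(3))
for y in(-.05,.05):
    for z in(.2,.23): print(y,z,proj(f,(.55,y,z)).round(1))
a=f["frame"][40:200,270:430]; cv2.imwrite("pics/fing.png",cv2.resize(a,(600,600),interpolation=cv2.INTER_CUBIC))
```

```text
(334.2, 153.7) 0.17 [0.482 0.018]
(334.2, 153.7) 0.2 [ 0.517 -0.014]
(334.2, 153.7) 0.215 [ 0.534 -0.031]
(334.2, 153.7) 0.23 [ 0.551 -0.047]
(334.2, 153.7) 0.245 [ 0.568 -0.063]
(366.8, 141) 0.17 [0.484 0.126]
(366.8, 141) 0.2 [0.518 0.088]
(366.8, 141) 0.215 [0.536 0.069]
(366.8, 141) 0.23 [0.553 0.05 ]
(366.8, 141) 0.245 [0.57  0.031]
-0.05 0.2 [331.6 165.2]
-0.05 0.23 [332.7 153.9]
0.05 0.2 [364.3 151.5]
0.05 0.23 [366.1 140.5]
```

View pics/fing.png

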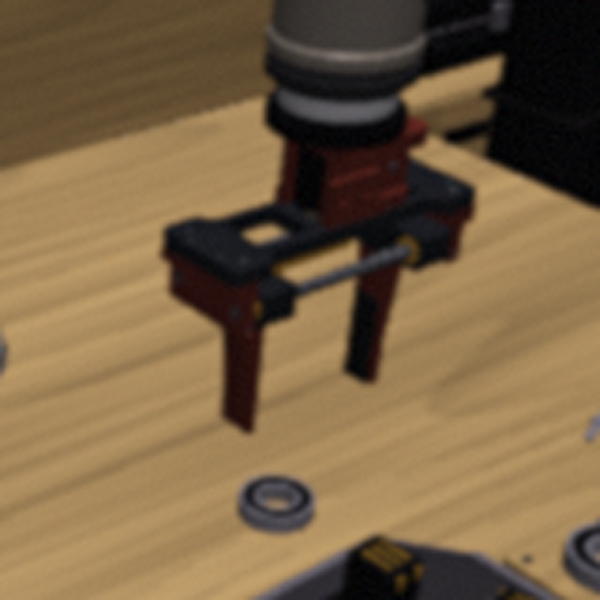

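The picture shows the true fingertips about 30 mm above the reported TCP. The dowel contact and the missed grip agree with that. I'll grip the bearings 28.5 mm lower, checking force on the way down.

```bash
cat > p.py <<'E'
from b import *
def pickg(x,y,psi,zt,wmin,force=30):
    go(x,y,ZT-.03,psi); ctrl.command_gripper(.088)
    go(x,y,zt+.02,psi); f0=ctrl.current_ft_force()[2]
    for h in(.012,.006,.003,0):
        go(x,y,zt+h,psi,.06); df=ctrl.current_ft_force()[2]-f0
        if df>3: print("touch at",h,df); go(x,y,zt+h+.002,psi,.05); zt+=h+.002; break
    ctrl.command_gripper(0,grip_force=force); w=ctrl.current_grip_width()
    print("grip",w,ctrl.current_grasp_force(),"zt",zt)
    if w<wmin: raise SystemExit("no grip")
    go(x,y,zt+.02,psi,.1); go(x,y,ZT-.03,psi)
    print("lifted",ctrl.current_grip_width(),ctrl.current_ft_force(),ctrl.current_clock())
    return zt
def snap(k):
    import cv2,pickle
    d={n:ctrl.grab_frame(n) for n in("top","scene")}; pickle.dump(d,open(f"f{k}.pkl","wb"))
    a=cv2.resize(d["top"]["frame"][100:190,60:150],(400,400),interpolation=cv2.INTER_CUBIC);b=cv2.resize(d["scene"]["frame"][150:220,400:470],(400,400),interpolation=cv2.INTER_CUBIC)
    cv2.imwrite(f"pics/post{k}.png",cv2.hconcat([a,b]))
E
python3 - <<'E'
from p import *
zt=pickg(.4005,.1405,0,-.0275,.055)
if thread(.615,.280,0,zt,.035,.062): go(.50,-.1,ZT,0)
snap(6)
E
```

```text
grip 0.061097724679839496 30.000062193721533 zt -0.0275
lifted 0.06102906080852271 [ 0.1435763   0.23893209 -2.72705182] 59.9
down 5 [-3.77713102  1.06547954  8.11384373] 0.061280019399157226
68.125
```

View pics/post6.png

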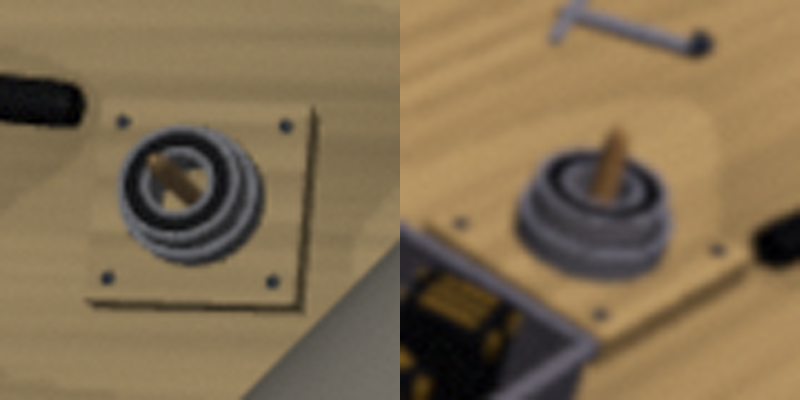

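The large bearing lies flat over the fixed one, at (178,183) in the left panel, with the dowel standing through its bore. Now the small one.

Run:
```python
from p import *
zt=pickg(.3694,-.2774,0,-.0275,.04)
open("zt","w").write(str(zt))
if thread(.615,.280,0,zt,.051,.047): go(.50,-.1,ZT,0)
snap(7); print(ctrl.current_clock())
```

```text
grip 0.04556818306991808 29.999989710340742 zt -0.0275
lifted 0.04590684664635051 [-0.06382511 -0.64837729 -1.18139692] 74.5833
down 5 [-2.92392984 -0.29981863  8.32676746] 0.04540246615976289
82.5167
84.0917
```

View pics/post7.png

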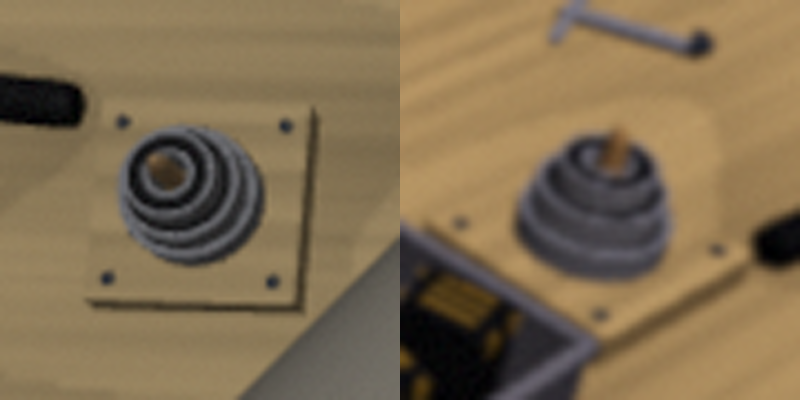

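Both bearings are stacked flat, the small one on top at about (165,172) in the left panel. One last look at the whole scene before handing in.

```bash
python3 -c "
import pickle,cv2
d=pickle.load(open('f7.pkl','rb'))
cv2.imwrite('pics/fin.png',cv2.resize(d['scene']['frame'][140:340,190:470],None,fx=2.8,fy=2.8,interpolation=cv2.INTER_CUBIC))"
```

```text
(no output)
```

View pics/fin.png

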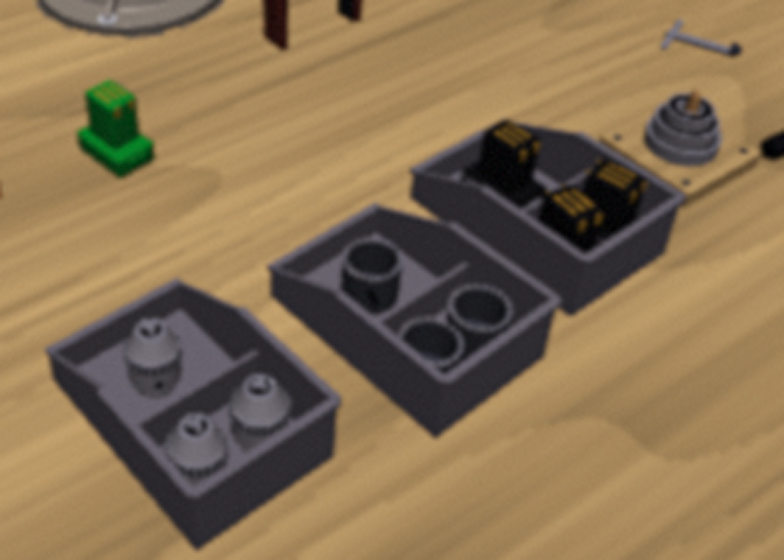

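The chuck (152,355), the hole saw (370,270) and the battery (508,160) stand upright in their front bays. The bearings are stacked at (683,125).

```bash
python3 -c "
from rig import ctrl
print(ctrl.sign_off(), ctrl.current_clock())"
```

```text
the job is handed in; nothing more can be done
the job is handed in; nothing more can be done
```

The job is handed in at about 84 s: the battery, chuck and hole saw stand upright in their front bays and both bearings are on the dowel, large below small; the first try at the large bearing missed (fingertips sat 30 mm above the reported TCP), and the empty fingers touched the dowel tip at about 4 N before I corrected it.

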